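# Balance check of a specimen carrier on a domed pivot stand

## Task

Check the two-disc specimen carrier for balance: lift it from the bench and set it down gently, discs up, with its middle on the crown of the domed stand (not the flat-topped one), then let go so that it rests there by itself, balanced and close to level. Leave the plain bar where it lies.

Things in the scene. Friction and masses are not known exactly. Their poses are not given: they have to be found in the camera images.
- carrier: The specimen carrier: a loose bare aluminium bar 100 x 30 x 18 mm, about 0.17 kg, with two low dark steel discs (22 mm across, 6 mm high, centred 34 mm either side of the middle) on its top; the underside is flat and plain, and it balances at its middle. It lies discs up on the bench. Origin: centre of the underside; x along the 100 mm length, y across the 30 mm width, z up through the disc side. Its middle, between the discs, is free to be gripped across the 30 mm width.
- plain_bar: A bystander: a loose bare aluminium bar of the same 100 x 30 x 18 mm but with no discs, about 0.15 kg, lying on the bench. Origin: centre of the underside; x along the length, z up. To be left alone.
- domed_stand: The domed pivot stand: a steel drum 84 mm in diameter on a foot 92 mm in diameter, fixed to the bench, with a smoothly convex top: its edge is 45 mm and its crown, on the axis, 57.9 mm above the bench; the dome's radius of curvature is 75 mm. A bar laid centrally on the crown stays balanced; laid off-centre by 8 mm it tips about 7 degrees but stays, and by 20 mm it slides off. Origin: centre of the underside, on the bench; z up the axis.
- flat_stand: A bystander: a steel drum of the same 84 mm diameter and foot, fixed to the bench, but with a flat top 57.9 mm above the bench, marked by four dark screw holes 12 mm wide around its middle; the domed stand's top has none. Origin: centre of the underside; z up.
There are look-alikes about, which are no part of the job. Leave any blue or turquoise look-alike of the carrier alone. Leave any green or turquoise look-alike of the domed_stand alone.

How it is judged:
At the end, for the whole second after the job is handed in: The carrier rests by itself on the dome, discs up: its middle within 18 mm (horizontally) of the stand's axis and its underside's centre 50 to 64 mm above the bench, tilted less than 15 degrees, pressing on the dome and at rest (below 20 mm/s and 0.3 rad/s) (horizontal distance between carrier and domed_stand below 0.018 m and z of carrier in the frame of domed_stand between 0.05 and 0.064 m and angle between carrier's own z axis and vertical below 0.262 rad and contact force between carrier and domed_stand above 0.5 N and linear speed of carrier below 0.02 m/s and angular speed of carrier below 0.3 rad/s); the robot touches nothing.
It fails at once if the plain bar is moved by more than 20 mm (distance of plain_bar from where it was at the start of the episode above 0.02 m).
It fails at once if the carrier is dropped or banged onto the domed stand (over 40 N) (contact force between carrier and domed_stand above 40 N).
It also fails if it takes over 43 s, if anything falls off the work surface, if the arm or the gripper's body presses on something with over 40 N, if the wrist force passes 120 N, or if a joint passes its speed limit or range.

## Robot

A 6-joint arm with a two-finger parallel gripper is mounted at the origin on the work surface. World frame = base frame: x ahead of the robot, y to its left, z up, the work surface at z = 0. Lengths are in m, angles in rad, forces in N, time in s.
With the tool pointing down it reaches from about 0.35 to 0.725 m from the base axis. Payload 4.3 kg.
Tool frame: the origin (TCP) lies midway between the tips of the shut fingers; the grasp point (between the pads) lies 19 mm behind it (arm.grasp_offset is the distance from the TCP to the grasp point, in m); z points along the fingers, y is the direction in which the jaws open and shut (so a half turn about z gives the same grasp; the last joint's range is limited). The gripper opens to 85 mm and grips with 20 to 120 N. Pads are 22 mm wide; open, the fingers measure 114 mm over their backs; the gripper's body (76 mm by 85 mm) begins 54 mm behind the grasp point. The pads swing forward as they close: fully open they stand 13 mm farther back than shut.
Start: joints at [-1.289, 0.377, 0.081, 1.274, 0, 1.46], TCP at [0.22, -0.531, 0.207] pointing down, gripper open.
Joint ranges: [-2.72, 2.72], [-0.84, 1.66], [-1.02, 1.22], [-1.77, 2.12], [-1.37, 1.28], [-3.14, 3.14]. Speed limits (rad/s): [2.57, 2.57, 3.14, 3.14, 3.14, 3.14].

## Interface

Orientations are given as a unit quaternion [w, x, y, z].
In Python, from cell import arm gives the robot as it stands.
- The arm moves only by the tool step_arm, never from a script. Its argument "motion" is a list that holds one entry, the list of rows, each a list of 6 numbers: the shift along the tool's x, y, z in mm, then the turn, a rotation vector about the tool's x, y, z in degrees. In form: [[[x, y, z, rx, ry, rz], ...]]. A call has 1 to 20 rows; each row shifts and turns the commanded pose from where the row before left it, along the tool's axes as they then stand; what a row does not reach is not made up. A row lasts 1/8 s, in which the tool goes at most 62.5 mm and 10.7 degrees, less where a joint would pass 70% of its speed; a pose out of reach is approached as far as the arm can. A call with a gripper value outside its range is refused whole. "fingers" is the finger opening in mm, from 0 to 85.4, set as the call begins (left out, the last holds). The fingers move at their own pace and stop on an object; "grip_force" is the grip in N (left out, the last holds). Time passes only in rows, so rows that do not move let the fingers close. It gives the time, the measured TCP pose, the force and the opening at its end, in the units of the state.
- arm.get_obs(): the state, without advancing time (a new reading comes with each control period).
- arm.grab_frame(name): name is "scene" or "top" or "wrist"; returns the picture (420x560x3 uint8, red, green, blue); there is no depth.
- arm.camera_info(name): a dict with "vertical_fov" (degrees; the focal length in pixels is half the picture's height over the tangent of half this angle, whatever the lens; pixels are square), "cx", "cy" (the principal point, pixels), "rvec" (rotation vector, rad) and "tvec" (3), from world to camera coordinates, as OpenCV has them. Camera axes: x right, y down, z forward; pixel columns grow to the right and rows downward; lengths in m; the calibration is good to about 2 mm. A picture is of the moment at which its call begins: read the wrist's pose just before it. camera_info takes no time and is no camera call; for the wrist camera it gives the pose at the moment of the call.
- arm.job_done(): hands the job in, once; it reports no verdict.
Trained networks look in the newest picture that a camera, given by its name, has taken for a name from the list of things; names that differ only in an ending like _2 or _b are one class to them, and where a whole thing is asked for, a point or a joint stands for the part that bears it (a point fixed in the world has none). Each returns a list of dicts, best first, with "conf" (0 to 1); they miss things now and then, are a little off and sometimes report something else, mostly with a low value. They report only what shows in the picture. A call takes as long as a camera call. They do not tell look-alikes from the thing itself.
- arm.search_frame(camera, thing): "centre" ([x, y, z] in m, in the coordinates of the camera as it stood for that picture, good to about 4 mm: the middle of the surface that is visible of it).
- arm.cut_out(camera, thing): "mask" (420x560 bool, what is visible of it).
The state is a dict: "time_s": time; "joint_positions": joint angles; "qvel": joint speeds; "joint_torque": joint torques, N m; "position": TCP position; "tool_rot": TCP orientation; "contact_force": force on the tool from outside, world axes, zero at the start; "wrist_torque": the same for the moment, N m; "width": finger opening in m.
Only numpy, scipy, OpenCV 4.12 (cv2) and the standard library are available. Lean on these libraries where they do the work, as an engineer would, in place of code of your own. Each camera call takes 0.05 s, during which the arm holds its last target. There are 200 camera calls.

## Working session

There is one attempt and no reset: what is moved stays moved. The work goes in short steps, Python scripts to look and compute and a tool call to move; the robot and the scene stay as the last step left them, time stands still between calls to the robot, and variables do not carry over. Pictures are saved under pics/ and viewed, about 8 in all and at most 12, crops included, and the job is handed in when it is done.

Besides the shell and the picture viewer there is one more tool, called after "Request:" as name(argument=value, ...) on one line, values as JSON. step_arm: Moves the arm, as the interface text tells. Its arguments: {"type":"object","properties":{"motion":{"type":"array"},"fingers":{"type":"number"},"grip_force":{"type":"number"}},"required":["motion"]}

```bash
mkdir -p pics
cat > h.py <<'E'
import numpy as np,cv2
from cell import arm
def cam(n):
    i=arm.camera_info(n);R=cv2.Rodrigues(np.array(i["rvec"],float))[0];t=np.array(i["tvec"],float).ravel()
    f=210/np.tan(np.radians(i["vertical_fov"])/2);return R,t,f,i["cx"],i["cy"]
def ray(c,u,v,z):
    R,t,f,cx,cy=c;o=-R.T@t;d=R.T@np.array([(u-cx)/f,(v-cy)/f,1]);return o+d*(z-o[2])/d[2]
def proj(c,p):
    R,t,f,cx,cy=c;q=R@np.array(p)+t;return cx+f*q[0]/q[2],cy+f*q[1]/q[2]
def save(n,name):
    im=arm.grab_frame(n);cv2.imwrite(f"pics/{name}.png",np.ascontiguousarray(im[:,:,::-1]));return im
E
python3 - <<'E'
from h import *
for n in ["top","scene"]:
    save(n,n+"1");c=cam(n);print(n,-c[0].T@c[1],c[2:])
    for th in ["carrier","plain_bar","domed_stand","flat_stand"]:
        for r in arm.search_frame(n,th):
            w=c[0].T@(np.array(r["centre"])-c[1]);print(th,round(r["conf"],2),w.round(3),np.round(proj(c,w)))
print(arm.get_obs())
E
```

```text
top [ 3.49970996e-01 -4.42801315e-04  1.10008747e+00] (np.float64(490.9543051427486), 278.4052441993826, 208.5736441870244)
carrier 0.83 [ 0.594 -0.288  0.015] [391. 170.]
carrier 0.68 [ 0.451 -0.352  0.018] [423. 233.]
carrier 0.58 [ 0.63  -0.164  0.016] [336. 155.]
plain_bar 0.61 [ 0.436 -0.142  0.021] [330. 241.]
domed_stand 0.8 [ 0.385 -0.022  0.051] [276. 264.]
domed_stand 0.6 [0.508 0.025 0.053] [253. 208.]
domed_stand 0.6 [0.568 0.165 0.054] [188. 181.]
flat_stand 0.69 [0.482 0.292 0.057] [127. 221.]
scene [0.86596848 0.32826174 0.78099211] (np.float64(468.7867617782981), 282.41946718657516, 206.03593661185678)
carrier 0.81 [ 0.637 -0.157  0.017] [177. 213.]
carrier 0.55 [ 0.601 -0.279  0.012] [153. 170.]
plain_bar 0.94 [ 0.44  -0.133  0.016] [257. 163.]
domed_stand 0.97 [0.585 0.187 0.051] [333. 302.]
domed_stand 0.94 [ 0.407 -0.008  0.044] [313. 178.]
domed_stand 0.85 [0.529 0.049 0.051] [294. 232.]
domed_stand 0.4 [ 0.439 -0.134  0.013] [258. 163.]
flat_stand 0.6 [0.501 0.3   0.053] [419. 311.]
{'time_s': 0.5, 'joint_positions': array([-1.28928084e+00,  3.77309410e-01,  8.09245740e-02,  1.27436265e+00,
       -2.10324354e-05,  1.46046236e+00]), 'qvel': array([ 0.00020887,  0.00048607, -0.00164254,  0.0007897 , -0.00091626,
       -0.00041824]), 'joint_torque': array([-1.59427498e-03, -4.63071334e+01,  2.69881618e+01,  2.69986886e-03,
       -1.71037100e-04, -3.62261687e-08]), 'position': array([ 0.21957713, -0.53144119,  0.20709471]), 'tool_rot': array([ 2.52325564e-05,  9.80868069e-01,  1.94673653e-01, -8.38989238e-06]), 'contact_force': array([ 0.0778835 ,  0.36187633, -0.15622243]), 'wrist_torque': array([-0.0289115 ,  0.01210076,  0.05932148]), 'width': 0.08505878437370068}
```

View pics/top1.png

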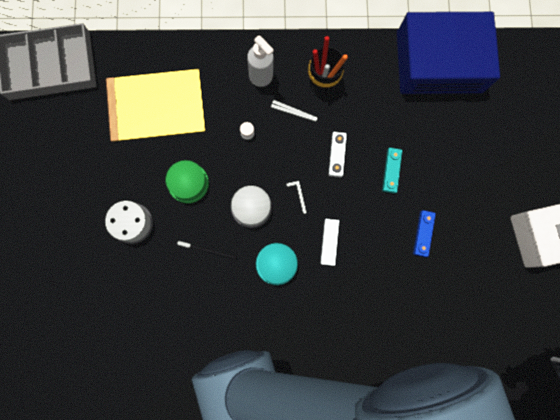

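View pics/scene1.png

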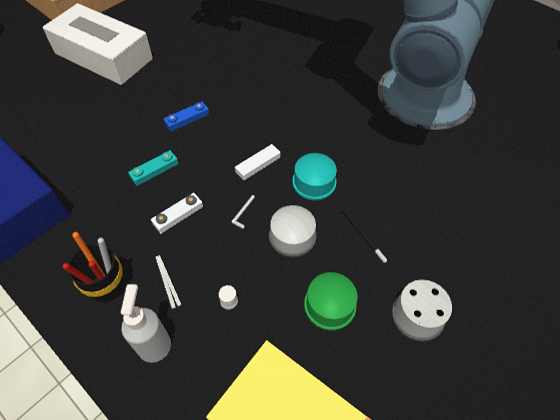

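The carrier is the white two-disc bar at about (338,154) in the top view. The domed stand is the plain grey one at (251,206), and the flat stand with holes is at (127,221). Next I fit models to the masks.

```bash
cat > fit.py <<'E'
from h import *
from scipy.optimize import minimize
from scipy.spatial.transform import Rotation
def hull(c,P):
    q=np.array([proj(c,p) for p in P]);m=np.zeros((1680,2240),np.uint8)
    cv2.fillConvexPoly(m,cv2.convexHull(((q+.5)*4).astype(np.float32)).astype(np.int32),255);return cv2.resize(m,(560,420),interpolation=cv2.INTER_AREA)/255.
a=np.linspace(0,6.28,60)
def ring(r,z):return np.c_[r*np.cos(a),r*np.sin(a),0*a+z]
dome=np.vstack([ring(.046,0),ring(.046,.004)]+[ring(75e-3*np.sin(t),.0579-.075*(1-np.cos(t))) for t in np.linspace(0,.594,8)])
bar=np.array([[x,y,z] for x in(-.05,.05) for y in(-.015,.015) for z in(0,.018)])
bar=np.vstack([bar]+[ring(.011,.024)+[s*.034,0,0] for s in(1,-1)])
def fit(c,mask,P,p0,yaw):
    def cost(p):
        th=p[2]*1. if yaw else 0
        R=Rotation.from_euler('z',th).as_matrix();return np.abs(hull(c,P@R.T+[p[0],p[1],0])-mask).sum()
    n=3 if yaw else 2;s=np.array([p0]+[np.array(p0)+np.eye(3)[i]*[.008,.008,.15] for i in range(n)],float)[:,:n]
    r=minimize(cost,p0[:n],method="Nelder-Mead",options=dict(initial_simplex=s,xatol=2e-4,fatol=.1));return r.x,r.fun,mask.sum()
E
python3 - <<'E'
from fit import *
for n in ["top","scene"]:
    arm.grab_frame(n);c=cam(n)
    for th,P,w,yaw in [("carrier",bar,(.635,-.16,.017),1),("domed_stand",dome,(.51,.045,.05),0)]:
        u,v=map(int,proj(c,w))
        for r in arm.cut_out(n,th):
            m=r["mask"]
            if m[v-6:v+6,u-6:u+6].any(): print(n,th,r["conf"],fit(c,m.astype(float),P,(w[0],w[1],0.),yaw))
E
```

```text
top carrier 0.63 (array([ 0.63536228, -0.16715899, -0.15278132]), np.float64(57.71764705882353), np.float64(645.0))
top domed_stand 0.68 (array([0.51627864, 0.03127759]), np.float64(35.9764705882353), np.float64(1375.0))
scene carrier 0.82 (array([ 0.63430288, -0.16259057, -0.16124457]), np.float64(127.15686274509804), np.float64(824.0))
scene domed_stand 0.56 (array([0.51311319, 0.03436741]), np.float64(116.14117647058822), np.float64(1945.0))
```

Request:
step_arm(motion=[[[0,0,-10,0,0,10],[0,0,-10,0,0,10],[0,0,0,0,0,10],[20,-40,0,0,0,0],[20,-40,0,0,0,0],[20,-40,0,0,0,0],[20,-40,0,0,0,0],[20,-40,0,0,0,0],[20,-40,0,0,0,0],[20,-40,0,0,0,0],[20,-40,0,0,0,0],[20,-40,0,0,0,0],[40,-15,0,0,0,0],[40,-15,0,0,0,0],[40,-15,0,0,0,0],[40,-15,0,0,0,0],[0,0,0,0,0,0],[0,0,0,0,0,0]]], fingers=85, grip_force=40)

```text
time_s: 3.05
position: [0.6114, -0.1598, 0.2269]
tool_rot: [0.0, 0.998, -0.066, -0.0]
contact_force: [1.6, 0.5, 0.3]
width: 0.0851
```

Run:
```python
from fit import *
o=arm.get_obs();print(o["time_s"],o["position"],Rotation.from_quat(o["tool_rot"],scalar_first=True).as_matrix().round(4),o["joint_positions"].round(2))
n="wrist";c=cam(n);im=save(n,"w1")
w=(.635,-.165,.017);print(proj(c,w))
for r in arm.cut_out(n,"carrier"):
    m=r["mask"];print(r["conf"],m.sum(),np.argwhere(m).mean(0)[::-1],cv2.minAreaRect(np.argwhere(m)[:,::-1].astype(np.float32)))
    print(fit(c,m.astype(float),bar,(w[0],w[1],-.1),1))
```

```text
3.05 [ 0.61137074 -0.15978757  0.22688324] [[ 9.913e-01 -1.313e-01 -9.000e-04]
 [-1.313e-01 -9.913e-01 -1.000e-04]
 [-8.000e-04  2.000e-04 -1.000e+00]] [-0.36  0.5   0.32  1.39 -0.    2.92]
(np.float64(286.19645300382734), np.float64(146.37815480658008))
0.96 3169 [407.37046387 165.44777532] ((407.7845764160156, 166.2230682373047), (34.60569763183594, 97.24323272705078), 7.125016689300537)
(array([ 0.11698261, -0.03572484, -0.33871926]), np.float64(3169.0), np.float64(3169.0))
0.85 2875 [286.19791304 144.49147826] ((286.0, 145.0), (98.0, 30.0), 90.0)
(array([ 0.63438642, -0.1647937 , -0.12698891]), np.float64(98.64705882352942), np.float64(2875.0))
0.71 2411 [468.72169224 277.35877229] ((467.3309326171875, 279.9784851074219), (33.747188568115234, 83.13861083984375), 15.376252174377441)
(array([ 0.11698261, -0.03572484, -0.33871926]), np.float64(2411.0), np.float64(2411.0))
```

View pics/w1.png

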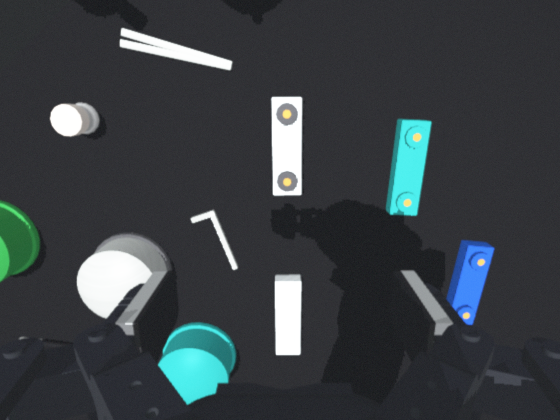

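The wrist view shows the carrier at (287,147), aligned with the tool and matching the fit at (0.634, -0.165). I'll descend, close the gripper and lift.

Request:
step_arm(motion=[[[12,1,0,0,0,0],[11.5,1,20,0,0,0],[0,0,35,0,0,0],[0,0,35,0,0,0],[0,0,35,0,0,0],[0,0,35,0,0,0],[0,0,25,0,0,0],[0,0,15,0,0,0],[0,0,10,0,0,0],[0,0,7,0,0,0],[0,0,4,0,0,0],[0,0,0,0,0,0],[0,0,0,0,0,0]]])

```text
time_s: 4.78
position: [0.6354, -0.165, 0.0067]
tool_rot: [0.0, 0.998, -0.066, 0.001]
contact_force: [-0.6, 0.6, -0.2]
width: 0.0848
```

Request:
step_arm(motion=[[[0,0,0,0,0,0],[0,0,0,0,0,0],[0,0,0,0,0,0],[0,0,0,0,0,0],[0,0,0,0,0,0],[0,0,0,0,0,0],[0,0,0,0,0,0],[0,0,0,0,0,0]]], fingers=20, grip_force=40)

```text
time_s: 5.78
position: [0.6349, -0.1649, 0.0061]
tool_rot: [0.0, 0.998, -0.066, -0.0]
contact_force: [-0.4, -0.0, 0.9]
width: 0.02
```

Run:
```python
from fit import *
o=arm.get_obs();print(o["width"],o["position"],o["joint_positions"].round(3))
c=cam("wrist");im=save("wrist","w2");im=save("scene","s2")
cv2.imwrite("pics/s2c.png",cv2.resize(np.ascontiguousarray(im[120:300,60:320,::-1]),None,fx=3,fy=3,interpolation=cv2.INTER_CUBIC))
```

```text
0.019956764695574624 [ 0.63485691 -0.16487294  0.00609296] [-0.351  0.656  0.004  0.918 -0.     2.923]
```

View pics/w2.png

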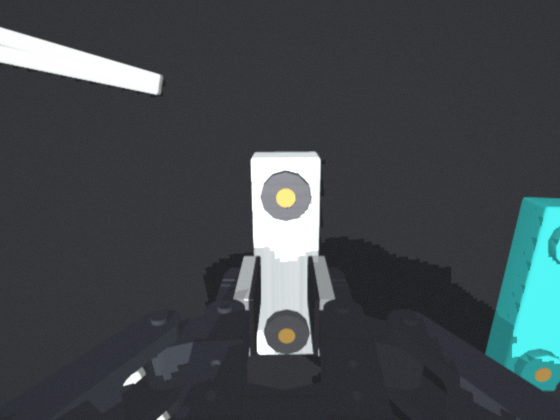

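View pics/s2c.png

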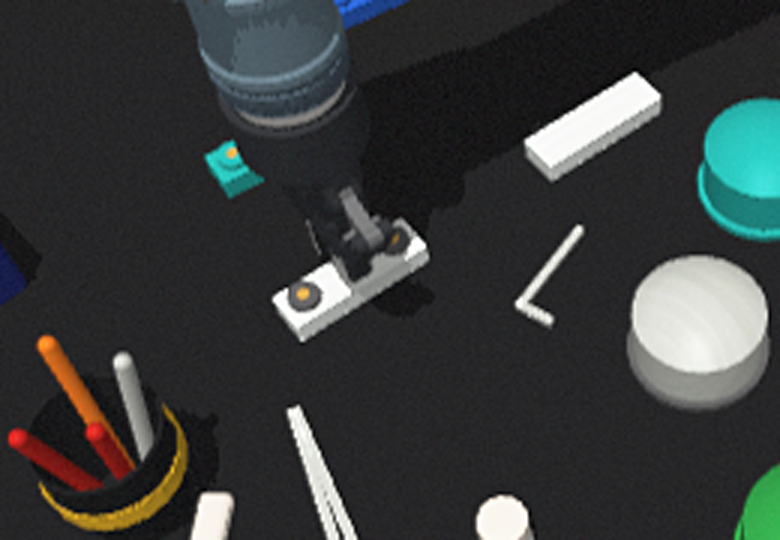

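The pads closed above the bar: the width reached the commanded 20 mm, and both views show the tips over the bar's top. The tips stand farther back than I assumed, so I'll reopen, go 12 mm lower and close again.

Request:
step_arm(motion=[[[0,0,-3,0,0,0],[0,0,0,0,0,0],[0,0,0,0,0,0],[0,0,0,0,0,0],[0,0,5,0,0,0],[0,0,5,0,0,0],[0,0,4,0,0,0],[0,0,0,0,0,0],[0,0,0,0,0,0]]], fingers=75)

```text
time_s: 7.0
position: [0.6349, -0.1649, -0.0049]
tool_rot: [0.0, 0.998, -0.066, 0.0]
contact_force: [0.2, 0.1, 0.2]
width: 0.0752
```

Request:
step_arm(motion=[[[0,0,0,0,0,0],[0,0,0,0,0,0],[0,0,0,0,0,0],[0,0,0,0,0,0],[0,0,0,0,0,0],[0,0,0,0,0,0],[0,0,0,0,0,0],[0,0,0,0,0,0]]], fingers=20)

```text
time_s: 8.0
position: [0.6349, -0.1649, -0.0049]
tool_rot: [0.0, 0.998, -0.066, 0.0]
contact_force: [0.4, -0.5, -0.2]
width: 0.0202
```

Run:
```python
from fit import *
a=arm.grab_frame("wrist");b=arm.grab_frame("scene");c=cam("wrist");print(-c[0].T@c[1],c[2:])
B=cv2.resize(np.ascontiguousarray(b[150:260,110:240]),None,fx=3.8,fy=3.8,interpolation=cv2.INTER_CUBIC)[:420,:400]
A=a[:, 120:440]
o=np.hstack([A,B]);cv2.imwrite("pics/m3.png",o[:,:,::-1])
```

```text
[ 0.70824   -0.1742001  0.1611956] (np.float64(366.2738935411927), 283.71836022117054, 206.99069425057243)Traceback (most recent call last):
  File "<stdin>", line 5, in <module>
    return _nx.concatenate(arrs, 1, dtype=dtype, casting=casting)
           ~~~~~~~~~~~~~~~^^^^^^^^^^^^^^^^^^^^^^^^^^^^^^^^^^^^^^^
ValueError: all the input array dimensions except for the concatenation axis must match exactly, but along dimension 0, the array at index 0 has size 420 and the array at index 1 has size 418
```

Run:
```python
from fit import *
a=arm.grab_frame("wrist");b=arm.grab_frame("scene")
B=cv2.resize(np.ascontiguousarray(b[150:260,110:240]),(480,420),interpolation=cv2.INTER_CUBIC)
A=a[:, 120:440]
o=np.hstack([A,B]);cv2.imwrite("pics/m3.png",np.ascontiguousarray(o[:,:,::-1]))
```

```text
(no output)
```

View pics/m3.png

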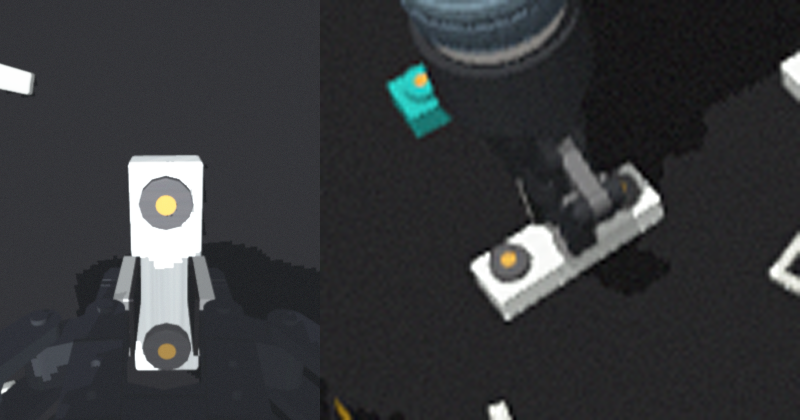

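Run:
```python
from fit import *
o=arm.get_obs();c=cam("wrist");T=Rotation.from_quat(o["tool_rot"],scalar_first=True).as_matrix()
R,t,f,cx,cy=c;O=-R.T@t
for u,v in [(245,257),(254,257),(315,257),(325,257),(286,257),(250,305),(240,305)]:
    d=R.T@np.array([(u-cx)/f,(v-cy)/f,1]);a=T.T@(O-o["position"]);b=T.T@d
    for X in(.011,):
        print(u,v,X,((a+b*(X-a[0])/b[0])*1e3).round(1))
    print('   at z18',(T.T@(ray(c,u,v,.018)-o["position"])*1e3).round(1), 'z0',(T.T@(ray(c,u,v,.0)-o["position"])*1e3).round(1))
```

```text
245 257 0.011 [ 11.  -16.2 -29.1]
   at z18 [  8.1 -16.9 -22.9] z0 [ -0.1 -19.   -4.9]
254 257 0.011 [ 11.  -12.5 -29.1]
   at z18 [  8.1 -13.1 -22.9] z0 [ -0.1 -14.7  -4.9]
315 257 0.011 [ 11.   12.3 -29.1]
   at z18 [  8.1  12.9 -22.9] z0 [-0.1 14.6 -4.9]
325 257 0.011 [ 11.   16.4 -29.1]
   at z18 [  8.1  17.2 -22.9] z0 [-0.1 19.4 -4.9]
286 257 0.011 [ 11.    0.5 -29.1]
   at z18 [  8.1   0.5 -22.9] z0 [-0.1  0.7 -4.9]
250 305 0.011 [ 11.  -11.  -64.9]
   at z18 [-15.1 -15.4 -22.9] z0 [-26.3 -17.3  -4.9]
240 305 0.011 [ 11.  -14.2 -64.9]
   at z18 [-15.1 -19.9 -22.9] z0 [-26.3 -22.3  -4.9]
```

The tips are either above the bar or the width reading is off. Closing fully will tell which.

Request:
step_arm(motion=[[[0,0,0,0,0,0],[0,0,0,0,0,0],[0,0,0,0,0,0],[0,0,0,0,0,0],[0,0,0,0,0,0]]], fingers=0)

```text
time_s: 8.82
position: [0.6349, -0.1649, -0.0049]
tool_rot: [0.0, 0.998, -0.066, 0.0]
contact_force: [0.4, 0.1, -0.2]
width: -0.0
```

Run:
```python
from fit import *
c=cam("wrist");save("wrist","w4");im=save("scene","s4")
for z in(-.02,-.01,0,.01,.024,.03):
    p,q=ray(c,286,204,z),ray(c,287,351,z);print(z,np.linalg.norm(p-q),(p+q)/2)
A=cv2.imread("pics/w4.png")[:,120:440];B=cv2.resize(cv2.imread("pics/s4.png")[150:260,110:240],(480,420),interpolation=cv2.INTER_CUBIC)
cv2.imwrite("pics/m4.png",np.hstack([A,B]))
```

```text
-0.02 0.09002650798903539 [ 0.61037502 -0.16274121 -0.02      ]
-0.01 0.0850581611399216 [ 0.61577599 -0.16337361 -0.01      ]
0 0.0800898142908078 [ 0.62117697 -0.16400601  0.        ]
0.01 0.0751214674416939 [ 0.62657794 -0.16463842  0.01      ]
0.024 0.06816578185293443 [ 0.63413931 -0.16552378  0.024     ]
0.03 0.06518477374346619 [ 0.63737989 -0.16590322  0.03      ]
```

View pics/m4.png

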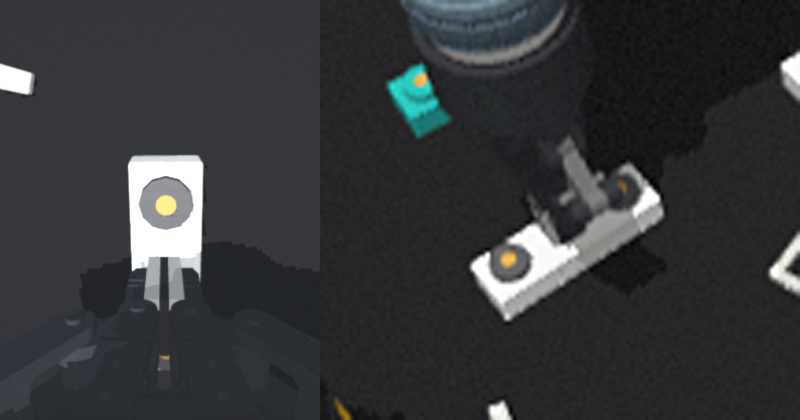

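Shut, the gripper passes fully over the bar. Camera geometry agrees, since the disc spacing comes out at 68.2 mm. So the real tips stand about 23–29 mm behind the reported TCP. I'll go down another 13 mm, which leaves the tips about 5–11 mm above the bench.

Request:
step_arm(motion=[[[0,0,-3,0,0,0],[0,0,0,0,0,0],[0,0,0,0,0,0],[0,0,0,0,0,0],[0,0,0,0,0,0],[0,0,0,0,0,0],[0,0,4,0,0,0],[0,0,4,0,0,0],[0,0,4,0,0,0],[0,0,4,0,0,0],[0,0,0,0,0,0],[0,0,0,0,0,0]]], fingers=70)

```text
time_s: 10.42
position: [0.6349, -0.1649, -0.0179]
tool_rot: [0.0, 0.998, -0.066, 0.0]
contact_force: [0.5, 0.0, 0.2]
width: 0.0699
```

Request:
step_arm(motion=[[[0,0,0,0,0,0],[0,0,0,0,0,0],[0,0,0,0,0,0],[0,0,0,0,0,0],[0,0,0,0,0,0],[0,0,0,0,0,0],[0,0,0,0,0,0]]], fingers=15)

```text
time_s: 11.3
position: [0.6352, -0.165, -0.0175]
tool_rot: [0.0, 0.998, -0.066, 0.0]
contact_force: [0.3, 0.7, 4.4]
width: 0.0288
```

Gripped, with the width at about 29 mm. Test lift.

Request:
step_arm(motion=[[[0,0,-3,0,0,0],[0,0,-8,0,0,0],[0,0,-10,0,0,0],[0,0,-20,0,0,0],[0,0,-30,0,0,0],[0,0,-29,0,0,0],[0,0,0,0,0,0],[0,0,0,0,0,0]]])

```text
time_s: 12.3
position: [0.6343, -0.1647, 0.0812]
tool_rot: [-0.0, 0.998, -0.066, -0.0]
contact_force: [1.1, -0.2, -2.5]
width: 0.0286
```

Run:
```python
from fit import *
c=cam("wrist");save("wrist","w5");im=save("scene","s5")
A=cv2.imread("pics/w5.png")[:,120:440];B=cv2.resize(cv2.imread("pics/s5.png")[130:240,110:240],(480,420),interpolation=cv2.INTER_CUBIC)
cv2.imwrite("pics/m5.png",np.hstack([A,B]))
```

```text
(no output)
```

View pics/m5.png

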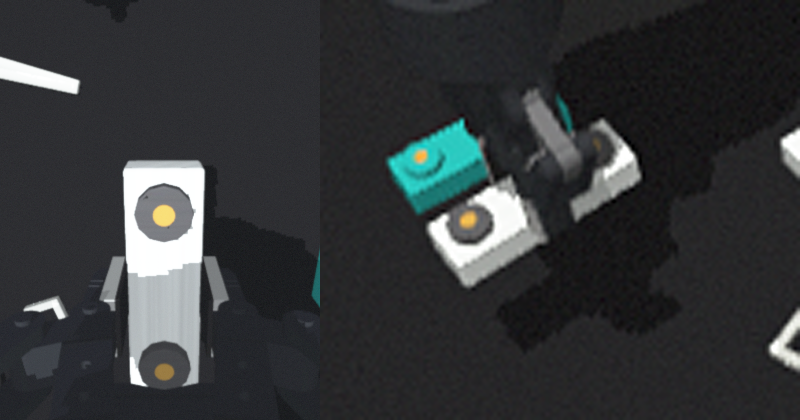

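Run:
```python
from fit import *
c=cam("wrist");o=arm.get_obs();print(o["time_s"],o["position"],-c[0].T@c[1])
for z in(.115,.12,.1225,.125,.13):
    p,q=ray(c,284,214,z),ray(c,284.5,372,z);print(z,np.linalg.norm(p-q),(p+q)/2)
# pitch: rays to discs, assume 68mm spacing, centre above TCP x
from scipy.optimize import least_squares
T=Rotation.from_quat(o["tool_rot"],scalar_first=True).as_matrix()
x=T[:,0]
def g(p):
    C=np.array([*o["position"][:2],p[0]])+x*p[2]; d=np.cos(p[1])*x+np.sin(p[1])*np.array([0,0,1])
    return [proj(c,C+s*.034*d)[1]-v for s,v in((1,214),(-1,372))]+[1000*(p[0]-.1225)*.5]
print(least_squares(g,[.122,0,0],x_scale=[.01,.1,.01]).x)
```

```text
12.4 [ 0.63355329 -0.16439908  0.08027187] [ 0.70742485 -0.17390514  0.24612955]
0.115 0.07230635402848334 [ 0.62884439 -0.16358304  0.115     ]
0.12 0.06954929598052177 [ 0.63184068 -0.16397662  0.12      ]
0.1225 0.06817076695654092 [ 0.63333883 -0.16417342  0.1225    ]
0.125 0.06679223793255998 [ 0.63483697 -0.16437021  0.125     ]
0.13 0.06403517988459839 [ 0.63783327 -0.16476379  0.13      ]
[ 0.1225     -0.00107202 -0.00020292]
```

The carrier is held level and centred under the TCP, with its underside about 17.5 mm above the TCP height. I'm taking the dome's axis as about (0.5147, 0.0328), the mean of the two cameras.

Request:
step_arm(motion=[[[-8,-10,0,0,0,0],[-16,-20,0,0,0,0],[-20,-25,0,0,0,0],[-20,-25,0,0,0,0],[-20,-25,0,0,0,0],[-20,-25,0,0,0,0],[-20,-25,0,0,0,0],[-12,-15,0,0,0,0],[-8,-10,0,0,0,0],[0,0,0,0,0,0],[0,0,0,0,0,0],[0,0,0,0,0,0]]])

```text
time_s: 13.9
position: [0.514, 0.0137, 0.0823]
tool_rot: [-0.007, 0.999, -0.053, 0.001]
contact_force: [0.5, 0.1, -2.6]
width: 0.0288
```

Run:
```python
from fit import *
o=arm.get_obs();print(o["time_s"],o["position"],o["contact_force"],o["width"])
T=Rotation.from_quat(o["tool_rot"],scalar_first=True).as_matrix();print(T.round(4))
c=cam("scene");im=save("scene","s6")
k=np.ascontiguousarray(im)
for p in ring(.042,.045)+[.5147,.0328,0]:cv2.circle(k,tuple(int(round(x)) for x in proj(c,p)),0,(255,0,0),-1)
for p in ring(.046,.0)+[.5147,.0328,0]:cv2.circle(k,tuple(int(round(x)) for x in proj(c,p)),0,(255,0,0),-1)
cv2.imwrite("pics/s6c.png",cv2.resize(k[150:300,210:410,::-1],None,fx=3.5,fy=3.5,interpolation=cv2.INTER_NEAREST))
```

```text
13.9 [0.51399977 0.01370299 0.08231376] [ 0.47692218  0.09948277 -2.55193481] 0.028818400066145895
[[ 9.944e-01 -1.054e-01  2.100e-03]
 [-1.054e-01 -9.943e-01  1.480e-02]
 [ 6.000e-04 -1.500e-02 -9.999e-01]]
```

View pics/s6c.png

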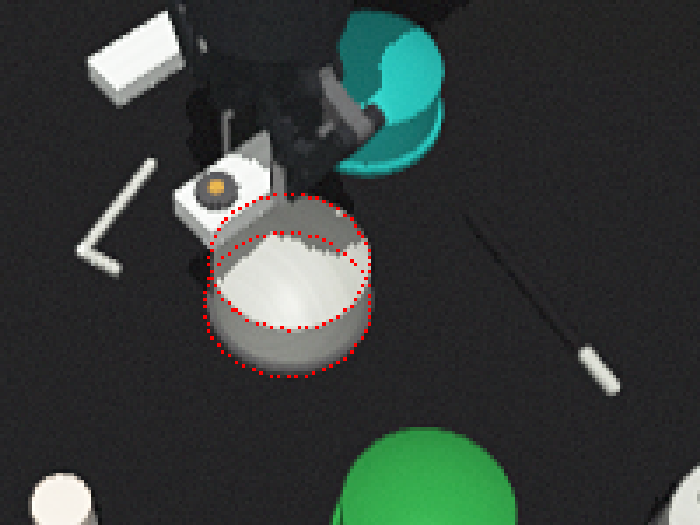

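The red overlay of the assumed axis fits the dome in the picture. The last joint hit its range, though, leaving the arm short and tilted 0.85°. I'll unwind the wrist, level it, then re-read the pose.

Request:
step_arm(motion=[[[0,0,0,0,0,-8],[0,0,0,-0.84,-0.12,0],[0,0,0,0,0,-8],[0,0,0,0,0,-4],[0,0,0,0,0,0],[0,0,0,0,0,0]]])

```text
time_s: 14.7
position: [0.5134, 0.0143, 0.0822]
tool_rot: [-0.0, 0.993, 0.121, -0.0]
contact_force: [0.5, 0.8, -1.8]
width: 0.0289
```

```bash
cat > go.py <<'E'
from fit import *
o=arm.get_obs();T=Rotation.from_quat(o["tool_rot"],scalar_first=True).as_matrix()
print(o["time_s"],o["position"].round(4),o["joint_positions"].round(3),o["contact_force"].round(1),T.round(4))
d=np.array([.5147,.0328,o["position"][2]])-o["position"];print("mm",(T.T@d*1e3).round(1))
print("turn deg",np.degrees(T.T@np.cross(T[:,2],[0,0,-1])).round(2))
E
python3 go.py
```

```text
14.7 [0.5134 0.0143 0.0822] [-0.096  0.329 -0.325  0.917  0.     2.803] [ 0.5  0.8 -1.8] [[ 9.708e-01  2.400e-01 -0.000e+00]
 [ 2.400e-01 -9.708e-01  2.000e-04]
 [ 0.000e+00 -2.000e-04 -1.000e+00]]
mm [  5.7 -17.7   0. ]
turn deg [-0.01 -0.    0.  ]
```

Request:
step_arm(motion=[[[3,-9,0,0,0,0],[2.7,-8.7,0,0,0,0],[0,0,10,0,0,0],[0,0,10,0,0,0],[0,0,10,0,0,0],[0,0,6,0,0,0],[0,0,0,0,0,0],[0,0,0,0,0,0],[0,0,0,0,0,0]]])

```text
time_s: 15.82
position: [0.515, 0.0328, 0.0467]
tool_rot: [-0.0, 0.993, 0.122, 0.0]
contact_force: [0.3, 0.5, -2.3]
width: 0.0287
```

Request:
step_arm(motion=[[[0,0,1,0,0,0],[0,0,1,0,0,0],[0,0,1,0,0,0],[0,0,1,0,0,0],[0,0,0,0,0,0]]])

```text
time_s: 16.45
position: [0.5144, 0.0328, 0.0421]
tool_rot: [-0.0, 0.993, 0.122, -0.0]
contact_force: [0.2, 0.1, -2.1]
width: 0.0289
```

Request:
step_arm(motion=[[[0,0,0.5,0,0,0],[0,0,0.5,0,0,0],[0,0,0,0,0,0]]])

```text
time_s: 16.82
position: [0.5145, 0.0328, 0.0412]
tool_rot: [-0.0, 0.993, 0.122, -0.0]
contact_force: [0.5, 0.1, -2.8]
width: 0.0287
```

Request:
step_arm(motion=[[[0,0,0.5,0,0,0],[0,0,0,0,0,0]]])

```text
time_s: 17.08
position: [0.5146, 0.0328, 0.0408]
tool_rot: [-0.0, 0.993, 0.122, -0.0]
contact_force: [0.7, -0.2, -1.9]
width: 0.0291
```

Request:
step_arm(motion=[[[0,0,0.4,0,0,0],[0,0,0,0,0,0]]])

```text
time_s: 17.32
position: [0.5145, 0.0328, 0.0404]
tool_rot: [-0.0, 0.993, 0.122, -0.0]
contact_force: [-0.1, -0.2, -1.8]
width: 0.029
```

Request:
step_arm(motion=[[[0,0,0.4,0,0,0],[0,0,0,0,0,0]]])

```text
time_s: 17.58
position: [0.5146, 0.0328, 0.0402]
tool_rot: [-0.0, 0.993, 0.122, 0.0]
contact_force: [-0.9, 0.5, 0.4]
width: 0.0287
```

Request:
step_arm(motion=[[[0,0,0.4,0,0,0],[0,0,0,0,0,0]]])

```text
time_s: 17.82
position: [0.5146, 0.0328, 0.0401]
tool_rot: [-0.0, 0.993, 0.122, 0.0]
contact_force: [-2.3, 0.8, 5.0]
width: 0.0291
```

Contact made at about 7 N. I'll ease off slightly and open in stages.

Request:
step_arm(motion=[[[0,0,-0.4,0,0,0],[0,0,0,0,0,0]]], grip_force=20)

```text
time_s: 18.08
position: [0.5146, 0.0328, 0.0401]
tool_rot: [-0.0, 0.993, 0.122, 0.0]
contact_force: [-1.7, -0.2, 3.6]
width: 0.0288
```

Request:
step_arm(motion=[[[0,0,0,0,0,0],[0,0,0,0,0,0],[0,0,0,0,0,0],[0,0,0,0,0,0]]], fingers=36)

```text
time_s: 18.58
position: [0.5146, 0.0328, 0.0399]
tool_rot: [-0.0, 0.993, 0.122, 0.0]
contact_force: [0.1, 0.8, 0.4]
width: 0.036
```

Run:
```python
from fit import *
o=arm.get_obs();c=cam("wrist");save("wrist","w7");save("scene","s7");print(o["time_s"],o["width"],o["contact_force"])
A=cv2.imread("pics/w7.png")[:,120:440];B=cv2.resize(cv2.imread("pics/s7.png")[160:270,220:350],(480,420),interpolation=cv2.INTER_CUBIC)
cv2.imwrite("pics/m7.png",np.hstack([A,B]))
```

```text
18.575 0.03599104243215786 [0.12270474 0.77745501 0.36428051]
```

View pics/m7.png

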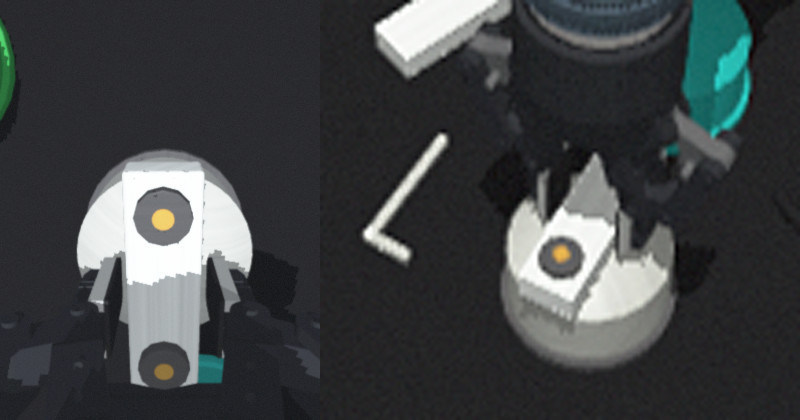

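Released: the carrier rests on the crown, near level. I'll open wider and retreat upward.

Request:
step_arm(motion=[[[0,0,0,0,0,0],[0,0,0,0,0,0],[0,0,0,0,0,0],[0,0,0,0,0,0],[0,0,-3,0,0,0],[0,0,-8,0,0,0],[0,0,-15,0,0,0],[0,0,-25,0,0,0],[0,0,-30,0,0,0],[0,0,-30,0,0,0],[0,0,-15,0,0,0],[0,0,0,0,0,0],[0,0,0,0,0,0]]], fingers=60)

```text
time_s: 20.3
position: [0.5139, 0.0328, 0.165]
tool_rot: [-0.0, 0.993, 0.122, -0.001]
contact_force: [-0.3, -0.3, -0.4]
width: 0.0599
```

Run:
```python
from fit import *
def show(n): 
    c=cam("wrist");save("wrist",n)
    for r in arm.cut_out("wrist","carrier"):
        m=r["mask"].astype(float);u,v=map(int,proj(c,(.5147,.0328,.077)))
        if m[v-20:v+20,u-20:u+20].any():print(r["conf"],fit(c,m,bar+[0,0,.0579],(.5147,.0328,.24),1))
show("w8");arm.grab_frame("scene");show("w9");o=arm.get_obs();print(o["time_s"],o["contact_force"],o["position"])
save("scene","s9")
A=cv2.imread("pics/w9.png")[:,120:440];B=cv2.resize(cv2.imread("pics/s9.png")[160:270,220:350],(480,420),interpolation=cv2.INTER_CUBIC)
cv2.imwrite("pics/m9.png",np.hstack([A,B]))
```

```text
0.6 (array([0.51353891, 0.03349029, 0.249019  ]), np.float64(218.12941176470588), np.float64(5440.0))
0.62 (array([0.51453997, 0.03360023, 0.24621143]), np.float64(204.2980392156863), np.float64(5498.0))
20.55 [-0.20468183  0.75517785 -0.1163902 ] [0.51392143 0.03282733 0.16506442]
```

View pics/m9.png

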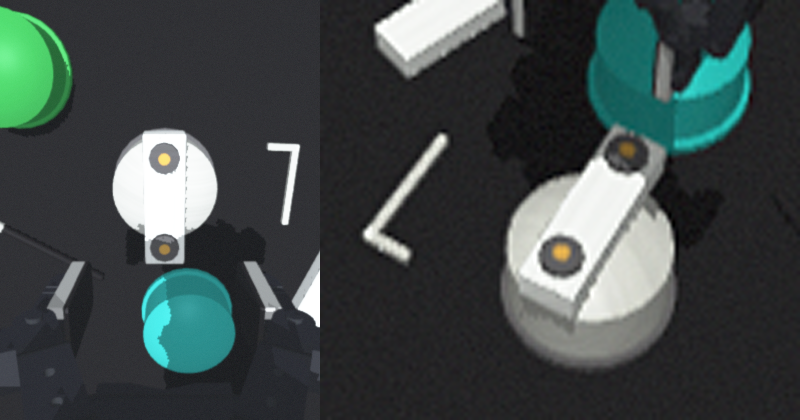

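The carrier rests alone across the grey dome, level and centred, and the two frames agree. I'll let it settle briefly, then hand in.

Request:
step_arm(motion=[[[0,0,0,0,0,0],[0,0,0,0,0,0],[0,0,0,0,0,0],[0,0,0,0,0,0],[0,0,0,0,0,0],[0,0,0,0,0,0],[0,0,0,0,0,0],[0,0,0,0,0,0],[0,0,0,0,0,0],[0,0,0,0,0,0],[0,0,0,0,0,0],[0,0,0,0,0,0],[0,0,0,0,0,0],[0,0,0,0,0,0],[0,0,0,0,0,0],[0,0,0,0,0,0]]])

```text
time_s: 22.6
position: [0.5146, 0.0328, 0.166]
tool_rot: [-0.0, 0.993, 0.122, 0.0]
contact_force: [0.6, 0.4, -0.8]
width: 0.0601
```

Run:
```python
from fit import *
old=cv2.imread("pics/s9.png").astype(int);save("scene","s10");new=cv2.imread("pics/s10.png").astype(int)
d=np.abs(new-old)[195:265,260:330];print(d.mean(),(d.max(2)>60).sum(),arm.get_obs()["time_s"])
if (d.max(2)>60).sum()<60: arm.job_done();print("done")
```

```text
2.2102721088435375 0 22.65
the job is handed in; nothing more can be done
done
```

I lifted the white two-disc carrier, set it discs up on the crown of the plain grey domed stand with about 7 N of contact, and let go. I then backed the arm off and handed the job in at 22.7 s. The plain bar was not touched.

**Last checks:** the wrist-camera fit put the carrier's middle about 1 mm from my estimate of the dome's axis, which the two cameras placed to within 3–4 mm of each other. By eye it looked level; I did not measure the final tilt. Scene pictures about 2 s apart showed no movement.

**What went wrong or disagreed:**
- **Grasp height:** the first two closings passed over the bar, because the fingertips stood roughly 25 mm behind the reported TCP. I lowered the tool, and the third closing held.
- **Joint limit:** the last joint reached its range on the way to the dome, leaving the arm short and tilted about 0.85°. I unwound and levelled the tool before setting the carrier down.

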